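# Set the calibration kit out on its marked pads

### The job

Set out the calibration kit: stand the measuring cylinder on the pad with the blue hexagon, the flask on the pad with the pink disc and the brass weight on the pad with the small brass-coloured disc, and lay the test piece flat on the pad with the black rectangle, in line with the rectangle. Set each thing down centred on its mark and let go of it, without tipping the cylinder or the flask over on the way, and leave the beaker with brown contents and the brown dropping bottle where they stand.

Things in the scene. Friction and masses are not known exactly. Their poses are not given: they have to be found in the camera images.
- cylinder: Clear glass measuring cylinder, loose, standing upright: a tube 21 mm across from 6 mm to 150 mm above the worktop on a blue hexagonal foot 47 mm wide and 6 mm high, about 55 g. Origin: centre of the underside of the foot, z up along the tube. Grip the tube high up, about 115 mm above the foot's underside.
- flask: Small conical glass flask with pink contents, loose, standing upright: 76 mm tall, foot 51 mm across, narrowing to its neck and mouth at the top, about 70 g. To a gripper it is solid and behaves as a plain cone: 49 mm across at 11 mm above the foot, 41 mm at 30 mm, 31 mm at 52 mm and 21 mm at the top, so the jaws stop a little outside the visible neck; take it from above with the fingertips about 38 mm above the underside. Origin: centre of the underside, z up.
- weight: Brass balance weight, loose, standing upright: round body 21 mm across with a small knob on top, 32 mm tall over all, about 50 g; the body is straight up to 20 mm and the top tapers. Origin: centre of the underside, z up.
- block: Glass test piece in its flat case, loose, lying flat: rectangular, black below with a clear, from above light grey lid, 26 mm (its own x) by 44 mm (its own y) by 14 mm high, about 60 g. Origin: centre of the underside. Both ends are equal: either way round is right.
- cylinder_pad: Pad for the measuring cylinder: fixed white plate, 4 mm thick, 80 x 80 mm, lying on the worktop among the loose things; a blue hexagon 54 mm across its corners is inlaid flush in its middle. Origin: centre of its underside, z up; the top is 4 mm above the origin.
- flask_pad: Pad for the flask: fixed white plate, 4 mm thick, 80 x 80 mm, lying on the worktop among the loose things; a pink disc 51 mm across is inlaid flush in its middle. Origin: centre of its underside, z up; the top is 4 mm above the origin.
- weight_pad: Pad for the weight: fixed white plate, 4 mm thick, 60 x 60 mm, lying on the worktop among the loose things; a small brass-coloured disc 21 mm across is inlaid flush in its middle. Origin: centre of its underside, z up; the top is 4 mm above the origin.
- block_pad: Pad for the test piece: fixed white plate, 4 mm thick, 60 mm (its own x) x 76 mm (its own y), lying on the worktop among the loose things; a black rectangle, 26 mm along its x and 44 mm along its y, is inlaid flush in its middle. Origin: centre of its underside, z up; the top is 4 mm above the origin. The test piece is in line when its x axis is parallel to the pad's x axis.
- beaker: Bystander: glass beaker with brown contents, loose, 65 to 75 mm across, 89 mm tall, at the left end of the work as the robot sees it. Origin: centre of the underside. Leave it alone.
- drop_bottle: Bystander: brown glass dropping bottle with a red teat, loose, 42 mm across, 108 mm tall, behind the work, left of the tall refractometer. Origin: centre of the underside. Leave it alone.

How it is judged:
At the end, for the whole second after the job is handed in: Each thing rests on its own pad: origin within 12 mm of the pad's centre from above and 1 to 7 mm above its underside, level within 0.1 rad, under 0.02 m/s, released; test piece in line with its rectangle within 0.2 rad, either way; beaker and bottle within 30 mm of where they stood (horizontal distance between cylinder and cylinder_pad below 0.012 m and z of cylinder in the frame of cylinder_pad between 0.001 and 0.007 m and angle between each of cylinder, flask, weight, block's own z axis and vertical below 0.1 rad and linear speed of each of cylinder, flask, weight, block below 0.02 m/s and horizontal distance between flask and flask_pad below 0.012 m and z of flask in the frame of flask_pad between 0.001 and 0.007 m and horizontal distance between weight and weight_pad below 0.012 m and z of weight in the frame of weight_pad between 0.001 and 0.007 m and horizontal distance between block and block_pad below 0.012 m and z of block in the frame of block_pad between 0.001 and 0.007 m and angle between the x axis of block and the x axis of block_pad, either way round below 0.2 rad and distance of each of beaker, drop_bottle from where it was at the start of the episode below 0.03 m); the robot touches nothing.
It fails at once if the measuring cylinder is tipped over (more than 0.7 rad) (angle between cylinder's own z axis and vertical above 0.7 rad).
It fails at once if the flask is tipped over (more than 0.7 rad) (angle between flask's own z axis and vertical above 0.7 rad).
It fails at once if the beaker is displaced by more than 30 mm (distance of beaker from where it was at the start of the episode above 0.03 m).
It fails at once if the dropping bottle is displaced by more than 30 mm (distance of drop_bottle from where it was at the start of the episode above 0.03 m).
It also fails if it takes over 125 s, if anything falls off the work surface, if the arm or the gripper's body presses on something with over 40 N, if the wrist force passes 120 N, or if a joint passes its speed limit or range.

### The arm

A 7-joint arm with a two-finger parallel gripper is mounted at the origin on the work surface; the furniture and walls round the work are solid. World frame = base frame: x ahead of the robot, y to its left, z up, the work surface at z = 0. Lengths are in m, angles in rad, forces in N, time in s.
With the tool pointing down it reaches from about 0.425 to 1.025 m from the base axis. Payload 3.6 kg.
Tool frame: the origin (TCP) lies midway between the tips of the shut fingers; the grasp point (between the pads) lies 19 mm behind it (r.pinch_z is the distance from the TCP to the grasp point, in m); x points along the fingers, y is the direction in which the jaws open and shut, and the axes are right-handed (so a half turn about x gives the same grasp; the last joint's range is limited). The gripper opens to 85 mm and grips with 20 to 120 N. Pads are 22 mm wide; open, the fingers measure 114 mm over their backs; the gripper's body (76 mm by 85 mm) begins 54 mm behind the grasp point. The pads swing forward as they close: fully open they stand 13 mm farther back than shut.
Start: joints at [-0.093, 0.591, 0.048, 1.609, -0.033, 0.943, -0.034], TCP at [0.725, 0, 0.231] pointing down, gripper open.
Joint ranges: [-2.69, 2.69], [-0.47, 2.24], [-1.27, 1.36], [0.19, 2.51], [-1.53, 4.68], [0.08, 2.07], [-3.09, 3.09]. Speed limits (rad/s): [2.57, 2.57, 3.14, 3.14, 3.14, 3.14, 3.14].

### API

Orientations are given as a 3x3 rotation matrix whose columns are the frame's x, y, z axes.
In Python, from rig import status, read_camera, r, nets gives the robot as it stands.
- The arm moves only by the shell command python3 -m jog 'ROWS' [FORCE]. ROWS is JSON, a list of rows, each an object with "dp": the shift along the tool's x, y, z in cm, a list of three; "dr": the turn, a rotation vector about the tool's x, y, z in degrees, a list of three; "claw": the gripper's target within -1 to 1 (shut at 1, half-way at 0, fully open at -1). A call has exactly 10 rows; each row is the pose to reach, as a shift and turn from the pose commanded when the call began, along the tool's axes at that moment; what a row does not reach only later rows make up. A row lasts 1/8 s, in which the tool goes at most 62.5 mm and 10.7 degrees, less where a joint would pass 70% of its speed; a pose out of reach is approached as far as the arm can. A call with a gripper value outside its range is refused whole. The fingers move at their own pace and stop on an object; FORCE is the grip in N (left out, the last holds). Time passes only in rows, so rows that repeat a pose let the fingers close, or fill a call up. It gives the time, the measured TCP pose, the force and the opening at its end, in the units of the state.
- status.read_state(): the state, without advancing time (a new reading comes with each control period).
- read_camera(name): name is "scene" or "side" or "wrist"; returns a dict with "color" (420x560x3 uint8, red, green, blue), "fx", "fy", "cx", "cy" (pixels), "rvec" (rotation vector, rad) and "tvec" (3), from world to camera coordinates, as OpenCV has them. Camera axes: x right, y down, z forward; pixel columns grow to the right and rows downward; lengths in m; the calibration is good to about 2 mm. The wrist camera is an equidistant fisheye: a pixel r from the principal point sees the ray r / f radians off the axis. A picture is of the moment at which its call begins. There is no depth.
- r.job_done(): hands the job in, once; it reports no verdict.
Trained networks look in a picture, given as the dict that the camera call returned (one of the last four; its "shot" number tells which), for a name from the list of things; names that differ only in an ending like _2 or _b are one class to them, and where a whole thing is asked for, a point or a joint stands for the part that bears it (a point fixed in the world has none). Each returns a list of dicts, best first, with "conf" (0 to 1); they miss things now and then, are a little off and sometimes report something else, mostly with a low value. They report only what shows in the picture. A call takes as long as a camera call.
- nets.trace(target, picture): "pixels" (420x560 bool, what is visible of it) and "uv" ([column, row] in pixels, amid what is visible of it).
The state is a dict: "clock": time; "joints": joint angles; "qd": joint speeds; "joint_efforts": joint torques, N m; "ee_pos": TCP position; "tcp_rot": TCP orientation; "contact_force": force on the tool from outside, world axes, zero at the start; "ft_torque": the same for the moment, N m; "opening": finger opening in m.
Only numpy, scipy, OpenCV 4.12 (cv2) and the standard library are available. Lean on these libraries where they do the work, as an engineer would, in place of code of your own. Each camera call takes 0.05 s, during which the arm holds its last target. There are 200 camera calls.

## Working session

There is one attempt and no reset: what is moved stays moved. The work goes in short steps, Python scripts to look and compute and a shell command to move; the robot and the scene stay as the last step left them, time stands still between calls to the robot, and variables do not carry over. Pictures are saved under pics/ and viewed, about 12 in all and at most 16, crops included, and the job is handed in when it is done.

```bash
ls; mkdir -p pics
cat > h.py <<'E'
import numpy as np, cv2
from rig import status, read_camera, r, nets
def ray(c,uv):
    R=cv2.Rodrigues(np.array(c["rvec"],float))[0]; t=np.array(c["tvec"],float).ravel()
    x=(uv[0]-c["cx"])/c["fx"]; y=(uv[1]-c["cy"])/c["fy"]
    if c.get("fish"):
        th=np.hypot(x,y); s=np.sin(th)/th if th>1e-9 else 1; d=np.array([x*s,y*s,np.cos(th)])
    else: d=np.array([x,y,1.])
    return -R.T@t, R.T@d
def hit(c,uv,z):
    o,d=ray(c,uv); return (o+d*(z-o[2])/d[2])[:2]
def cam(n):
    c=read_camera(n); c["fish"]=(n=="wrist"); return c
def save(c,f): cv2.imwrite("pics/"+f,cv2.cvtColor(c["color"],cv2.COLOR_RGB2BGR))
T=["cylinder","flask","weight","block","cylinder_pad","flask_pad","weight_pad","block_pad","beaker","drop_bottle"]
E
python3 - <<'E'
from h import *
print(status.read_state())
for n in ["scene","side","wrist"]:
    c=cam(n); save(c,n+"0.png"); print(n,np.round(ray(c,(280,210)),3).tolist(),c["fx"])
    for t in T:
        for d in nets.trace(t,c)[:2]:
            if d["conf"]>.3:
                m=d["pixels"]; ys,xs=np.nonzero(m)
                print(t,round(d["conf"],2),np.round(d["uv"]),m.sum(),(xs.min(),ys.min(),xs.max(),ys.max()),np.round(hit(c,d["uv"],.004),3))
E
```

```text
pics
{'clock': 0.0, 'joints': array([-0.09349567,  0.59209456,  0.04830372,  1.60982821, -0.03331339,
        0.9426927 , -0.03370134]), 'qd': array([ 1.26764122e-03,  3.72508657e-04,  9.94647574e-05, -1.17902659e-03,
       -3.75033325e-04, -1.58882950e-03,  1.10249492e-03]), 'joint_efforts': array([ 3.78132427e-04, -5.48684978e+01,  1.54672019e+00, -1.98121297e+01,
        9.43630905e-03,  8.90732801e-03, -1.16924070e-05]), 'ee_pos': array([7.24174937e-01, 4.68815662e-06, 2.30156546e-01]), 'tcp_rot': array([[-2.21472711e-03,  9.99997545e-01,  6.37378514e-05],
       [-1.15833534e-04,  6.34814670e-05, -9.99999991e-01],
       [-9.99997541e-01, -2.21473447e-03,  1.15692656e-04]]), 'contact_force': array([-0.05316411, -0.0771085 ,  1.39823457]), 'ft_torque': array([-0.03290393, -0.02102199,  0.02159936]), 'opening': 0.08543849442502145}
scene [[-0.257, -0.554, 0.637], [0.739, 0.414, -0.531]] 389.4912388514656
cylinder 0.84 [228. 186.] 403 (np.int64(224), np.int64(162), np.int64(236), np.int64(210)) [0.664 0.166]
flask 0.69 [375. 285.] 496 (np.int64(361), np.int64(262), np.int64(382), 
[... 2242 characters left out ...]
4(154), np.int64(256), np.int64(204)) [ 0.67  -0.005]
flask 0.81 [129. 398.] 615 (np.int64(116), np.int64(385), np.int64(143), np.int64(419)) [ 0.432 -0.431]
cylinder_pad 0.69 [103. 314.] 484 (np.int64(81), np.int64(301), np.int64(121), np.int64(323)) [ 0.445 -0.219]
flask_pad 0.89 [ 78. 231.] 2282 (np.int64(50), np.int64(206), np.int64(105), np.int64(261)) [ 0.44  -0.076]
weight_pad 0.92 [ 55. 115.] 1079 (np.int64(44), np.int64(93), np.int64(79), np.int64(138)) [0.427 0.088]
block_pad 0.76 [166. 242.] 2140 (np.int64(134), np.int64(222), np.int64(191), np.int64(264)) [ 0.577 -0.089]
drop_bottle 0.84 [234. 180.] 1698 (np.int64(214), np.int64(153), np.int64(256), np.int64(205)) [ 0.672 -0.007]
```

Run:
```python
import cv2
a=cv2.imread("pics/side0.png")[110:350,170:410]; cv2.imwrite("pics/s1.png",cv2.resize(a,(720,600)[:1]*2 if 0 else (600,600),interpolation=cv2.INTER_CUBIC))
a=cv2.imread("pics/scene0.png")[150:310,150:410]; cv2.imwrite("pics/s2.png",cv2.resize(a,None,fx=3,fy=3,interpolation=cv2.INTER_CUBIC))
```

```text
(no output)
```

View pics/s1.png

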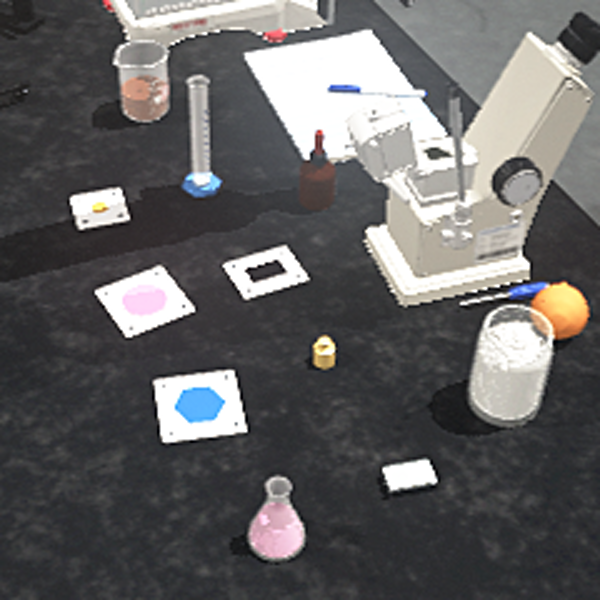

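View pics/s2.png

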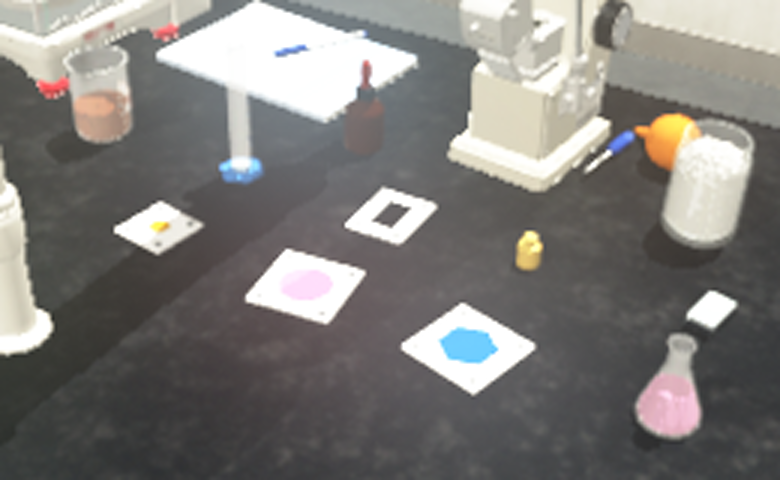

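View pics/wrist0.png

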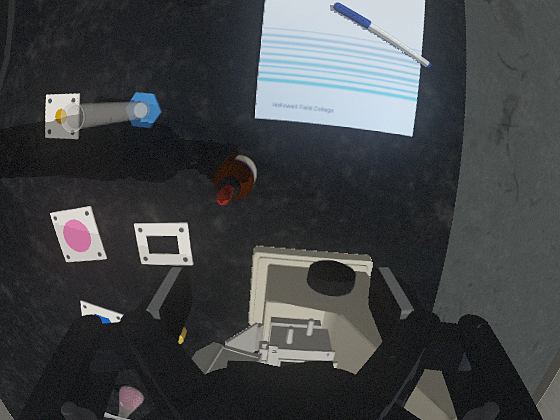

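```bash
cat >> h.py <<'E'
def pts(c,m,z):
    ys,xs=np.nonzero(m); return np.array([hit(c,p,z) for p in zip(xs,ys)])
def comp(m,seed):
    n,l,s,ce=cv2.connectedComponentsWithStats(m.astype(np.uint8))
    k=min(range(1,n),key=lambda i:np.hypot(*(ce[i]-seed))-(.3*min(s[i][4],60))); return l==k
def rect(P):
    q=cv2.minAreaRect((P*1000).astype(np.float32)); return np.round(q[0],1),np.round(q[1],1),round(q[2],1)
def hsv(c): return cv2.cvtColor(c["color"],cv2.COLOR_RGB2HSV).astype(int)
E
python3 - <<'E'
from h import *
S={"scene":dict(cyl=(230,206),cpad=(306,265),fpad=(252,245),wpad=(203,225),bpad=(281,222),blk=(387,253),wt=(326,234)),
"side":dict(cyl=(251,184),cpad=(250,272),fpad=(228,229),wpad=(210,193),bpad=(276,218),blk=(333,300),wt=(299,251))}
for n in S:
    c=cam(n); h=hsv(c); H,Sa,V=h[...,0],h[...,1],h[...,2]
    M=dict(cyl=(H>95)&(H<125)&(Sa>110)&(V>90),fpad=(H>140)&(H<178)&(Sa>25)&(V>120),wpad=(H>12)&(H<32)&(Sa>90)&(V>110),bpad=V<110,blk=(V>150)&(Sa<40))
    M["cpad"]=M["cyl"];M["wt"]=M["wpad"]
    for k,s in S[n].items():
        m=comp(M[k],s); z=dict(cyl=.004,blk=.014,wt=.013).get(k,.004); P=pts(c,m,z)
        print(n,k,m.sum(),np.round(P.mean(0),4),*rect(P))
    for t in ["flask","weight","block","cylinder"]:
        d=nets.trace(t,c)
        if d:
            ys,xs=np.nonzero(d[0]["pixels"]);
            print(n,t,d[0]["conf"],hit(c,(xs[ys>ys.max()-4].mean(),ys.max()+.5),0), hit(c,(xs[ys<ys.min()+3].mean(),ys.min()+1),.076 if t=="flask" else .032))
E
```

```text
scene cyl 32 [0.5547 0.0781] [559.3  77.3] [30.  41.7] 58.8
scene cpad 153 [ 0.435  -0.2446] [ 435.1 -245.3] [38.4 44.4] 31.9
scene fpad 107 [ 0.4329 -0.0867] [432.5 -87.8] [31.5 43. ] 79.1
scene wpad 15 [0.4361 0.0866] [435.6  86.8] [10.2 14.3] 32.1
scene bpad 41 [ 0.5718 -0.0911] [571.9 -91. ] [33.7 15.3] 1.3
scene blk 123 [ 0.5778 -0.4055] [ 577.2 -405.3] [25.5 50.1] 79.6
scene wt 78 [ 0.571  -0.2359] [ 575.8 -235.4] [58.3 22.1] 23.9
scene flask 0.72 [ 0.42225919 -0.42546993] [ 0.44566417 -0.41141282]
scene block 0.47 [ 0.55410016 -0.40966453] [ 0.56929877 -0.40639109]
scene cylinder 0.96 [0.54464338 0.07197867] [0.75999935 0.23747324]
side cyl 63 [0.5568 0.0767] [560.2  79.3] [38.9 45. ] 67.2
side cpad 207 [ 0.4342 -0.2433] [ 434.6 -243.6] [42.  46.3] 67.2
side fpad 134 [ 0.4316 -0.0859] [431.9 -87.3] [34.  45.3] 83.8
side wpad 19 [0.4343 0.0873] [435.   87.9] [14.  15.1] 67.2
side bpad 79 [ 0.57   -0.0898] [570.5 -89.6] [39.5 22. ] 1.0
side blk 190 [ 0.5782 -0.4053] [ 578.3 -405. ] [27.6 45.1] 77.0
side wt 74 [ 0.57   -0.2375] [ 572.4 -234. ] [45.6 20.3] 64.3
side flask 0.82 [ 0.43269092 -0.43483927] [ 0.44453565 -0.40908485]
side weight 0.47 [ 0.56992625 -0.24263847] [ 0.57046606 -0.24038606]
side block 0.76 [ 0.5720228  -0.41871353] [ 0.57816193 -0.40709694]
side cylinder 0.86 [0.553621   0.06382192] [0.62652363 0.25936322]
```

```bash
python3 - <<'E'
from h import *
a=cam("scene");b=cam("side")
def tri(p,q):
    o1,d1=ray(a,p);o2,d2=ray(b,q); s=np.linalg.lstsq(np.c_[d1,-d2],o2-o1,rcond=None)[0]; return np.round((o1+d1*s[0]+o2+d2*s[1])/2,3), np.round(np.linalg.norm(o1+d1*s[0]-o2-d2*s[1]),3)
print("head left",tri((304,152),(310,158)),"head bottom",tri((312,172),(327,181)))
print("base corner",tri((300,201),(316,204)),tri((330,213),(332,232)))
print("teat",tri((272,171),(298,163)),"jar",tri((384,229),(376,276)))
E
python3 -m jog '[{"dp":[0,-6,0],"dr":[0,0,0],"claw":-1},{"dp":[0,-12,0],"dr":[0,0,0],"claw":-1},{"dp":[0,-15.4,0],"dr":[0,0,0],"claw":-1},{"dp":[0,-15.4,0],"dr":[0,0,0],"claw":-1},{"dp":[0,-15.4,0],"dr":[0,0,0],"claw":-1},{"dp":[0,-15.4,0],"dr":[0,0,0],"claw":-1},{"dp":[0,-15.4,0],"dr":[0,0,0],"claw":-1},{"dp":[0,-15.4,0],"dr":[0,0,0],"claw":-1},{"dp":[0,-15.4,0],"dr":[0,0,0],"claw":-1},{"dp":[0,-15.4,0],"dr":[0,0,0],"claw":-1}]' 40
```

```text
head left (array([ 0.651, -0.117,  0.2  ]), np.float64(0.001)) head bottom (array([ 0.702, -0.123,  0.117]), np.float64(0.0))
base corner (array([ 0.693, -0.092,  0.014]), np.float64(0.004)) (array([ 0.686, -0.2  ,  0.006]), np.float64(0.002))
teat (array([0.678, 0.002, 0.098]), np.float64(0.002)) jar (array([ 0.727, -0.358, -0.019]), np.float64(0.004))
clock: 3.5
ee_pos: [0.571, -0.0, 0.2313]
tcp_rot: [[-0.0, 1.0, 0.0], [-0.0, 0.0, -1.0], [-1.0, -0.0, 0.0]]
contact_force: [-0.1, -0.5, 0.2]
opening: 0.0852
```

```bash
python3 -m jog '[{"dp":[0,-5,5],"dr":[0,0,0],"claw":-1},{"dp":[0,-5,11],"dr":[0,0,0],"claw":-1},{"dp":[0,-5,17],"dr":[0,0,0],"claw":-1},{"dp":[0,-3,22],"dr":[0,0,0],"claw":-1},{"dp":[2,0,23.8],"dr":[0,0,0],"claw":-1},{"dp":[8,0,23.8],"dr":[0,0,0],"claw":-1},{"dp":[12,0,23.8],"dr":[0,0,0],"claw":-1},{"dp":[12,0,23.8],"dr":[0,0,0],"claw":-1},{"dp":[12,0,23.8],"dr":[0,0,0],"claw":-1},{"dp":[12,0,23.8],"dr":[0,0,0],"claw":-1}]' 40
python3 - <<'E'
from h import *
c=cam("wrist"); save(c,"w1.png"); o=ray(c,(280,210))[0]; print(o)
h=hsv(c); m=(h[...,0]>12)&(h[...,0]<32)&(h[...,1]>90)&(h[...,2]>90)
n,l,s,ce=cv2.connectedComponentsWithStats(m.astype(np.uint8))
for i in range(1,n):
    if s[i][4]>80: print(s[i],ce[i],hit(c,ce[i],.014))
E
```

```text
clock: 4.75
ee_pos: [0.5726, -0.2386, 0.1136]
tcp_rot: [[0.004, 1.0, 0.0], [-0.001, 0.0, -1.0], [-1.0, 0.004, 0.001]]
contact_force: [0.2, -1.0, 1.2]
opening: 0.0854
[ 0.57232845 -0.15871544  0.25698935]
[267 189  28  33 736] [280.26222826 205.2798913 ] [ 0.57407123 -0.2363791 ]
[ 497  215   52   76 2557] [523.82088385 258.51231912] [ 0.83286377 -0.29525534]
```

View pics/w1.png

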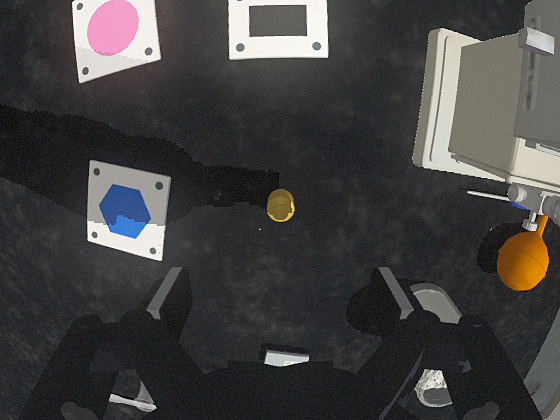

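```bash
python3 -m jog '[{"dp":[5,0.1,0],"dr":[0,0,0],"claw":-1},{"dp":[9,0.1,0],"dr":[0,0,0],"claw":-1},{"dp":[10.8,0.1,0],"dr":[0,0,0],"claw":-1},{"dp":[10.8,0.1,0],"dr":[0,0,0],"claw":-1},{"dp":[10.8,0.1,0],"dr":[0,0,0],"claw":1},{"dp":[10.8,0.1,0],"dr":[0,0,0],"claw":1},{"dp":[10.8,0.1,0],"dr":[0,0,0],"claw":1},{"dp":[10.8,0.1,0],"dr":[0,0,0],"claw":1},{"dp":[10.8,0.1,0],"dr":[0,0,0],"claw":1},{"dp":[10.8,0.1,0],"dr":[0,0,0],"claw":1}]' 40
```

```text
clock: 6.05
ee_pos: [0.5724, -0.2382, 0.0042]
tcp_rot: [[0.001, 1.0, -0.0], [-0.0, -0.0, -1.0], [-1.0, 0.001, 0.0]]
contact_force: [-0.3, 0.8, 5.3]
opening: 0.0192
```

```bash
python3 -m jog '[{"dp":[-4,0,0],"dr":[0,0,0],"claw":1},{"dp":[-8,-2,-2],"dr":[0,0,0],"claw":1},{"dp":[-8,-6,-7],"dr":[0,0,0],"claw":1},{"dp":[-8,-9,-12],"dr":[0,0,0],"claw":1},{"dp":[-8,-11,-17],"dr":[0,0,0],"claw":1},{"dp":[-8,-13,-22],"dr":[0,0,0],"claw":1},{"dp":[-8,-13.7,-27],"dr":[0,0,0],"claw":1},{"dp":[-8,-13.7,-32],"dr":[0,0,0],"claw":1},{"dp":[-8,-13.7,-32.5],"dr":[0,0,0],"claw":1},{"dp":[-8,-13.7,-32.5],"dr":[0,0,0],"claw":1}]'
python3 - <<'E'
from h import *
c=cam("wrist"); save(c,"w2.png"); print(status.read_state()["ee_pos"],status.read_state()["opening"])
h=hsv(c); m=(h[...,0]>12)&(h[...,0]<32)&(h[...,1]>90)&(h[...,2]>90)
n,l,s,ce=cv2.connectedComponentsWithStats(m.astype(np.uint8))
for i in range(1,n):
    if s[i][4]>80: print(s[i],ce[i],hit(c,ce[i],.004),hit(c,ce[i],.1))
for d in nets.trace("weight_pad",c)[:1]: print(d["conf"],d["uv"],hit(c,d["uv"],.004))
E
```

```text
clock: 7.3
ee_pos: [0.4349, 0.087, 0.0833]
tcp_rot: [[-0.0, 1.0, 0.001], [-0.0, 0.001, -1.0], [-1.0, -0.0, 0.0]]
contact_force: [0.2, 0.7, -1.1]
opening: 0.0193
[0.43485405 0.08592256 0.08326743] 0.01925571979291141
[268 205  27  27 555] [281.2018018 217.8972973] [0.43658541 0.0861954 ] [0.43595775 0.12091219]
[ 259  247   43   62 1687] [278.71547125 282.63722584] [0.43480013 0.03137385] [0.43494187 0.08971693]
0.87 [279.6, 214.9] [0.43541518 0.08850794]
```

View pics/w2.png

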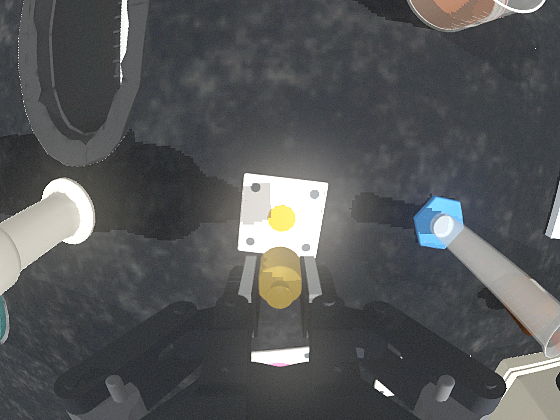

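```bash
python3 -m jog '[{"dp":[4,0.1,0],"dr":[0,0,0],"claw":1},{"dp":[6.5,0.1,0],"dr":[0,0,0],"claw":1},{"dp":[7.4,0.1,0],"dr":[0,0,0],"claw":1},{"dp":[7.4,0.1,0],"dr":[0,0,0],"claw":1},{"dp":[7.4,0.1,0],"dr":[0,0,0],"claw":0.3},{"dp":[7.4,0.1,0],"dr":[0,0,0],"claw":0},{"dp":[7.4,0.1,0],"dr":[0,0,0],"claw":-0.2},{"dp":[5,0.1,0],"dr":[0,0,0],"claw":-0.2},{"dp":[0,0.1,0],"dr":[0,0,0],"claw":-0.5},{"dp":[-6,0.1,0],"dr":[0,0,0],"claw":-1}]'
python3 - <<'E'
from h import *
c=cam("wrist"); 
h=hsv(c); m=(h[...,0]>12)&(h[...,0]<32)&(h[...,1]>90)&(h[...,2]>90)
n,l,s,ce=cv2.connectedComponentsWithStats(m.astype(np.uint8))
for i in range(1,n):
    if s[i][4]>80: print(s[i],ce[i],hit(c,ce[i],.020))
E
```

```text
clock: 8.65
ee_pos: [0.4352, 0.087, 0.1443]
tcp_rot: [[-0.002, 1.0, 0.0], [-0.0, 0.0, -1.0], [-1.0, -0.002, 0.0]]
contact_force: [1.2, 1.2, 0.0]
opening: 0.0799
[269 183  24  30 564] [280.87765957 197.77836879] [0.43660117 0.08822255]
```

```bash
python3 -m jog '[{"dp":[-1,0.5,6],"dr":[0,0,0],"claw":-1},{"dp":[-1,0.8,12],"dr":[0,0,0],"claw":-1},{"dp":[-1,0.8,18],"dr":[0,0,0],"claw":-1},{"dp":[-1,0.8,24],"dr":[0,0,0],"claw":-1},{"dp":[-1,0.8,30],"dr":[0,0,0],"claw":-1},{"dp":[-1,0.8,36],"dr":[0,0,0],"claw":-1},{"dp":[-1,0.8,42],"dr":[0,0,0],"claw":-1},{"dp":[-1,0.8,47],"dr":[0,0,0],"claw":-1},{"dp":[-1,0.8,49.6],"dr":[0,0,0],"claw":-1},{"dp":[-1,0.8,49.6],"dr":[0,0,0],"claw":-1}]' 35
python3 - <<'E'
from h import *
c=cam("wrist"); save(c,"w3.png"); print(status.read_state()["ee_pos"])
h=hsv(c); m=(h[...,0]>140)&(h[...,0]<178)&(h[...,1]>30)&(h[...,2]>90)
n,l,s,ce=cv2.connectedComponentsWithStats(m.astype(np.uint8))
for i in range(1,n):
    if s[i][4]>80: print(s[i],ce[i],hit(c,ce[i],.004),hit(c,ce[i],.03))
E
```

```text
clock: 9.95
ee_pos: [0.4431, -0.4116, 0.1534]
tcp_rot: [[0.0, 1.0, -0.004], [-0.002, -0.004, -1.0], [-1.0, 0.0, 0.002]]
contact_force: [-0.9, 0.2, 0.4]
opening: 0.0856
[ 0.44339557 -0.40910391  0.15313633]
[ 255  172   48   44 1449] [276.7494824  192.03381643] [ 0.44098759 -0.41231996] [ 0.44122421 -0.40515719]
[269 210  21  11 168] [279.53571429 214.98214286] [ 0.44350818 -0.4350376 ] [ 0.44352096 -0.42585732]
```

View pics/w3.png

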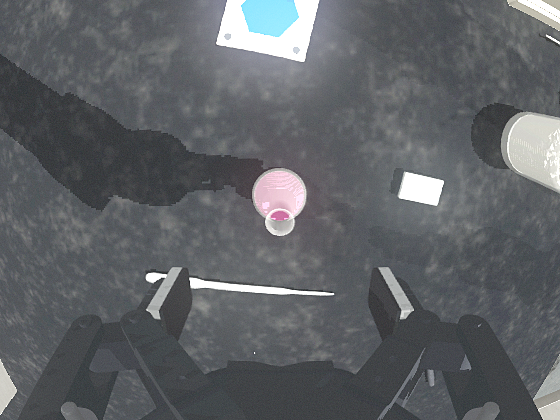

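```bash
python3 -m jog '[{"dp":[5,0,0.2],"dr":[0,0,0],"claw":-1},{"dp":[9,0,0.2],"dr":[0,0,0],"claw":-1},{"dp":[11.7,0,0.2],"dr":[0,0,0],"claw":-0.5},{"dp":[11.7,0,0.2],"dr":[0,0,0],"claw":-0.2},{"dp":[11.7,0,0.2],"dr":[0,0,0],"claw":0},{"dp":[11.7,0,0.2],"dr":[0,0,0],"claw":1},{"dp":[11.7,0,0.2],"dr":[0,0,0],"claw":1},{"dp":[11.7,0,0.2],"dr":[0,0,0],"claw":1},{"dp":[11.7,0,0.2],"dr":[0,0,0],"claw":1},{"dp":[11.7,0,0.2],"dr":[0,0,0],"claw":1}]' 35
```

```text
clock: 11.25
ee_pos: [0.4446, -0.4111, 0.0379]
tcp_rot: [[0.002, 1.0, 0.0], [-0.0, 0.0, -1.0], [-1.0, 0.002, 0.0]]
contact_force: [-1.5, 1.7, 7.4]
opening: 0.0331
```

```bash
python3 -m jog '[{"dp":[-2,0,0],"dr":[0,0,0],"claw":1},{"dp":[-5,-0.2,-1],"dr":[0,0,0],"claw":1},{"dp":[-6,-0.5,-5],"dr":[0,0,0],"claw":1},{"dp":[-6,-1.1,-10],"dr":[0,0,0],"claw":1},{"dp":[-6,-1.1,-15],"dr":[0,0,0],"claw":1},{"dp":[-6,-1.1,-20],"dr":[0,0,0],"claw":1},{"dp":[-6,-1.1,-25],"dr":[0,0,0],"claw":1},{"dp":[-6,-1.1,-29],"dr":[0,0,0],"claw":1},{"dp":[-6,-1.1,-31.5],"dr":[0,0,0],"claw":1},{"dp":[-6,-1.1,-32.4],"dr":[0,0,0],"claw":1}]'
python3 - <<'E'
from h import *
c=cam("wrist"); save(c,"w4.png"); print(status.read_state()["ee_pos"],status.read_state()["opening"])
E
```

```text
clock: 12.5
ee_pos: [0.4337, -0.0855, 0.0972]
tcp_rot: [[0.002, 1.0, 0.003], [0.0, 0.003, -1.0], [-1.0, 0.002, -0.0]]
contact_force: [0.3, 0.8, -1.2]
opening: 0.0332
[ 0.43366471 -0.08532367  0.09707561] 0.033231768416040995
```

View pics/w4.png

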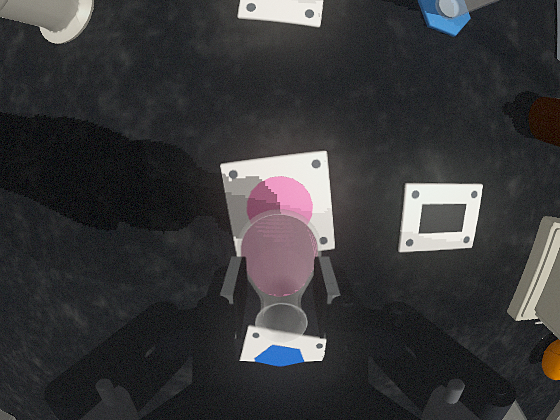

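Run:
```python
from h import *
c=cam("wrist"); print(status.read_state()["ee_pos"])
print("disc",hit(c,(280,208.5),.004),"flask foot",hit(c,(279,252),.07),hit(c,(279,252),.06))
h=hsv(c); m=comp(h[...,2]<110,(442,218)); print(m.sum())
w=np.zeros_like(m);w[200:236,418:468]=1
P=pts(c,m&w,.004);print(rect(P),P.mean(0))
```

```text
[ 0.43366978 -0.08663412  0.09697942]
disc [ 0.43461357 -0.08336467] flask foot [ 0.43382122 -0.08831485] [ 0.43383977 -0.0931563 ]
1200
(array([572.6, -92. ]), array([43.9, 25. ]), 1.6) [ 0.5719054 -0.091826 ]
```

```bash
python3 -m jog '[{"dp":[2,0,-0.1],"dr":[0,0,0],"claw":1},{"dp":[4,0,-0.1],"dr":[0,0,0],"claw":1},{"dp":[5,0,-0.1],"dr":[0,0,0],"claw":1},{"dp":[5.4,0,-0.1],"dr":[0,0,0],"claw":1},{"dp":[5.4,0,-0.1],"dr":[0,0,0],"claw":1},{"dp":[5.4,0,-0.1],"dr":[0,0,0],"claw":-0.1},{"dp":[5.4,0,-0.1],"dr":[0,0,0],"claw":-0.3},{"dp":[5.4,0,-0.1],"dr":[0,0,0],"claw":-0.6},{"dp":[4,0,-0.1],"dr":[0,0,0],"claw":-1},{"dp":[0,0,-0.1],"dr":[0,0,0],"claw":-1}]'
```

```text
clock: 13.85
ee_pos: [0.432, -0.0858, 0.0965]
tcp_rot: [[-0.003, 1.0, -0.0], [0.001, -0.0, -1.0], [-1.0, -0.003, -0.001]]
contact_force: [0.3, 0.8, 0.2]
opening: 0.0855
```

```bash
python3 -m jog '[{"dp":[-6,0,0],"dr":[0,0,0],"claw":-1},{"dp":[-7,1,6],"dr":[-10,0,0],"claw":-1},{"dp":[-7,3,12],"dr":[-20,0,0],"claw":-1},{"dp":[-7,5,17],"dr":[-30,0,0],"claw":-1},{"dp":[-7,8,22],"dr":[-40,0,0],"claw":-1},{"dp":[-7,11,27],"dr":[-50,0,0],"claw":-1},{"dp":[-7,13,31],"dr":[-60,0,0],"claw":-1},{"dp":[-5,14.5,31.9],"dr":[-70,0,0],"claw":-1},{"dp":[-5,14.5,31.9],"dr":[-78,0,0],"claw":-1},{"dp":[-5,14.5,31.9],"dr":[-78,0,0],"claw":-1}]' 40
python3 - <<'E'
from h import *
c=cam("wrist"); save(c,"w5.png"); print(status.read_state()["ee_pos"]);print(status.read_state()["tcp_rot"].round(3))
h=hsv(c)
d=nets.trace("block",c)[:1]
if d:
    m=d[0]["pixels"]; print(d[0]["conf"],d[0]["uv"],hit(c,d[0]["uv"],.007),rect(pts(c,m,.010)))
    m2=m&(h[...,2]>130); print(rect(pts(c,m2,.014)))
E
```

```text
clock: 15.1
ee_pos: [0.5774, -0.4051, 0.1467]
tcp_rot: [[-0.001, 0.21, 0.978], [0.0, 0.978, -0.21], [-1.0, -0.0, -0.001]]
contact_force: [0.4, -0.1, -0.3]
opening: 0.0854
[ 0.57760815 -0.40501702  0.14692324]
[[-0.     0.21   0.978]
 [-0.     0.978 -0.21 ]
 [-1.    -0.    -0.   ]]
0.55 [281.6, 197.0] [ 0.58027865 -0.4043433 ] (array([ 579.5, -406. ]), array([25.9, 47. ]), 78.7)
(array([ 579.4, -405.8]), array([25.5, 44.2]), 79.8)
```

View pics/w5.png

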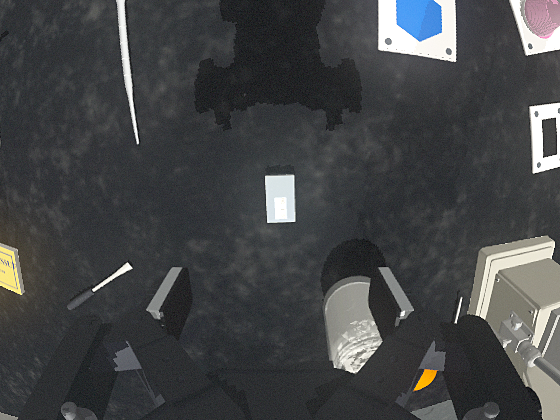

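```bash
python3 -m jog '[{"dp":[5,0,0.2],"dr":[-1,0,0],"claw":-1},{"dp":[10,0,0.2],"dr":[-1,0,0],"claw":-1},{"dp":[13,0,0.2],"dr":[-1,0,0],"claw":-0.7},{"dp":[14.4,0,0.2],"dr":[-1,0,0],"claw":-0.4},{"dp":[14.4,0,0.2],"dr":[-1,0,0],"claw":0},{"dp":[14.4,0,0.2],"dr":[-1,0,0],"claw":1},{"dp":[14.4,0,0.2],"dr":[-1,0,0],"claw":1},{"dp":[14.4,0,0.2],"dr":[-1,0,0],"claw":1},{"dp":[14.4,0,0.2],"dr":[-1,0,0],"claw":1},{"dp":[14.4,0,0.2],"dr":[-1,0,0],"claw":1}]' 40
```

```text
clock: 16.45
ee_pos: [0.5813, -0.4062, 0.0043]
tcp_rot: [[0.003, 0.191, 0.982], [-0.002, 0.982, -0.191], [-1.0, -0.001, 0.003]]
contact_force: [-0.1, 0.4, 5.9]
opening: 0.0247
```

```bash
python3 -m jog '[{"dp":[-4,0,0],"dr":[0,0,0],"claw":1},{"dp":[-8,2,-2],"dr":[0,0,0],"claw":1},{"dp":[-8,7,-4.5],"dr":[-2,0,0],"claw":1},{"dp":[-8,12,-6],"dr":[-5,0,0],"claw":1},{"dp":[-8,17,-7.5],"dr":[-8,0,0],"claw":1},{"dp":[-8,22,-8],"dr":[-10,0,0],"claw":1},{"dp":[-8,27,-8],"dr":[-12.5,0,0],"claw":1},{"dp":[-8,30,-7.2],"dr":[-12.5,0,0],"claw":1},{"dp":[-8,30.8,-6.8],"dr":[-12.5,0,0],"claw":1},{"dp":[-8,30.8,-6.8],"dr":[-12.5,0,0],"claw":1}]'
python3 - <<'E'
from h import *
c=cam("wrist"); save(c,"w6.png"); s=status.read_state();print(s["ee_pos"],s["opening"],s["tcp_rot"].round(3))
E
```

```text
clock: 17.7
ee_pos: [0.5722, -0.0908, 0.0824]
tcp_rot: [[0.0, -0.026, 1.0], [-0.001, 1.0, 0.026], [-1.0, -0.001, 0.0]]
contact_force: [-0.3, -0.8, -1.0]
opening: 0.0247
[ 0.57150527 -0.09194281  0.08229862] 0.025160403258740728 [[-0.001 -0.024  1.   ]
 [-0.001  1.     0.024]
 [-1.    -0.001 -0.001]]
```

View pics/w6.png

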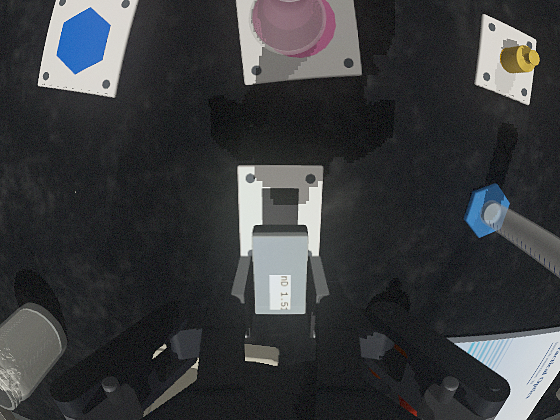

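```bash
python3 -m jog '[{"dp":[4,0,0],"dr":[0,0,0],"claw":1},{"dp":[6.5,0,0],"dr":[0,0,0],"claw":1},{"dp":[7.3,0,0],"dr":[0,0,0],"claw":1},{"dp":[7.3,0,0],"dr":[0,0,0],"claw":1},{"dp":[7.3,0,0],"dr":[0,0,0],"claw":0.2},{"dp":[7.3,0,0],"dr":[0,0,0],"claw":0},{"dp":[7.3,0,0],"dr":[0,0,0],"claw":-0.2},{"dp":[5,0,0],"dr":[0,0,0],"claw":-0.2},{"dp":[0,0,0],"dr":[0,0,0],"claw":-0.5},{"dp":[-5,0,-2],"dr":[0,0,0],"claw":-1}]'
python3 - <<'E'
from h import *
c=cam("wrist"); save(c,"w7.png"); s=status.read_state();print(s["ee_pos"],s["opening"])
d=nets.trace("block",c)[:1]
if d: print(d[0]["conf"],d[0]["uv"],rect(pts(c,d[0]["pixels"],.018)))
h=hsv(c); m=comp((h[...,0]>95)&(h[...,0]<125)&(h[...,1]>110)&(h[...,2]>90),(480,200));P=pts(c,m,.005); print("cyl",m.sum(),rect(P),P.mean(0))
E
```

```text
clock: 19.0
ee_pos: [0.5535, -0.0904, 0.1338]
tcp_rot: [[0.002, -0.027, 1.0], [0.0, 1.0, 0.027], [-1.0, 0.0, 0.002]]
contact_force: [0.6, 0.7, 1.0]
opening: 0.0796
[ 0.55221443 -0.09118632  0.1391597 ] 0.08509445380560254
0.71 [276.3, 216.6] (array([568.7, -92.5]), array([47.4, 25.9]), 0.7)
cyl 790 (array([561.5,  80.3]), array([44.5, 41.8]), 50.6) [0.56033771 0.07746213]
```

View pics/w7.png

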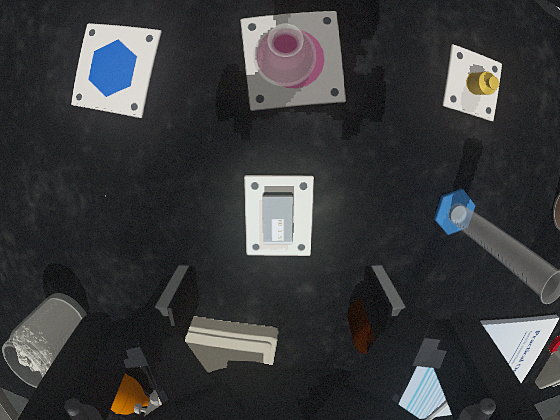

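```bash
python3 -m jog '[{"dp":[-5,0,0],"dr":[0,0,0],"claw":-1},{"dp":[-6.5,0,0],"dr":[0,0,0],"claw":-1},{"dp":[-6.5,3,0.4],"dr":[0,0,0],"claw":-1},{"dp":[-6.5,8,0.8],"dr":[0,0,0],"claw":-1},{"dp":[-6.5,13,1.2],"dr":[0,0,0],"claw":-1},{"dp":[-6.5,16,1.2],"dr":[0,0,0],"claw":-1},{"dp":[-6.5,16.9,1.2],"dr":[0,0,0],"claw":-1},{"dp":[-6.5,16.9,1.2],"dr":[0,0,0],"claw":-1},{"dp":[-6.5,16.9,1.2],"dr":[0,0,0],"claw":-1},{"dp":[-6.5,16.9,1.2],"dr":[0,0,0],"claw":-1}]' 30
python3 - <<'E'
from h import *
c=cam("wrist"); save(c,"w8.png"); s=status.read_state();print(s["ee_pos"])
h=hsv(c); m=comp((h[...,0]>95)&(h[...,0]<125)&(h[...,1]>110)&(h[...,2]>90),(280,200));P=pts(c,m,.005); print("cyl",m.sum(),rect(P),P.mean(0))
E
```

```text
clock: 20.35
ee_pos: [0.5596, 0.0767, 0.1972]
tcp_rot: [[-0.0, -0.023, 1.0], [-0.001, 1.0, 0.023], [-1.0, -0.001, -0.0]]
contact_force: [0.7, -0.1, 0.0]
opening: 0.0855
[0.55966921 0.07703111 0.1972692 ]
cyl 784 (array([560.2,  82.2]), array([42.3, 42.5]), 81.5) [0.55771504 0.08152777]
```

View pics/w8.png

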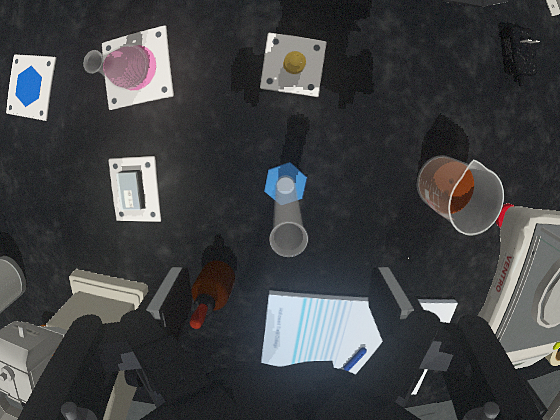

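```bash
python3 -m jog '[{"dp":[0,0.4,0],"dr":[0,0,0],"claw":-1},{"dp":[4,0.4,0],"dr":[0,0,0],"claw":-1},{"dp":[8,0.4,0],"dr":[0,0,0],"claw":-1},{"dp":[10.1,0.4,0],"dr":[0,0,0],"claw":-0.5},{"dp":[10.1,0.4,0],"dr":[0,0,0],"claw":0},{"dp":[10.1,0.4,0],"dr":[0,0,0],"claw":0.3},{"dp":[10.1,0.4,0],"dr":[0,0,0],"claw":1},{"dp":[10.1,0.4,0],"dr":[0,0,0],"claw":1},{"dp":[10.1,0.4,0],"dr":[0,0,0],"claw":1},{"dp":[10.1,0.4,0],"dr":[0,0,0],"claw":1}]' 30
```

```text
clock: 21.65
ee_pos: [0.5605, 0.0828, 0.0975]
tcp_rot: [[0.002, -0.026, 1.0], [0.0, 1.0, 0.026], [-1.0, 0.0, 0.002]]
contact_force: [-1.0, 0.2, 6.3]
opening: 0.0203
```

```bash
python3 -m jog '[{"dp":[-2,0,0],"dr":[0,0,0],"claw":1},{"dp":[-5,0,0],"dr":[0,0,0],"claw":1},{"dp":[-8,0,0],"dr":[0,0,0],"claw":1},{"dp":[-11,0,0],"dr":[0,0,0],"claw":1},{"dp":[-12,-2,-1],"dr":[0,0,0],"claw":1},{"dp":[-12,-5,-3],"dr":[0,0,0],"claw":1},{"dp":[-12,-9,-5],"dr":[0,0,0],"claw":1},{"dp":[-12,-13,-7],"dr":[0,0,0],"claw":1},{"dp":[-12,-17,-9],"dr":[0,0,0],"claw":1},{"dp":[-12,-20,-10],"dr":[0,0,0],"claw":1}]'
python3 -m jog '[{"dp":[0,-4,-1],"dr":[0,0,0],"claw":1},{"dp":[0,-8,-2],"dr":[0,0,0],"claw":1},{"dp":[0,-11,-3],"dr":[0,0,0],"claw":1},{"dp":[0,-12.3,-3.3],"dr":[0,0,0],"claw":1},{"dp":[0,-12.3,-3.3],"dr":[0,0,0],"claw":1},{"dp":[3,-12.3,-3.3],"dr":[0,0,0],"claw":1},{"dp":[6,-12.3,-3.3],"dr":[0,0,0],"claw":1},{"dp":[8,-12.3,-3.3],"dr":[0,0,0],"claw":1},{"dp":[8,-12.3,-3.3],"dr":[0,0,0],"claw":1},{"dp":[8,-12.3,-3.3],"dr":[0,0,0],"claw":1}]'
python3 - <<'E'
from h import *
c=cam("wrist"); save(c,"w9.png"); s=status.read_state();print(s["ee_pos"],s["opening"],s["tcp_rot"].round(3))
E
```

```text
clock: 22.9
ee_pos: [0.4607, -0.123, 0.2152]
tcp_rot: [[-0.004, -0.023, 1.0], [-0.001, 1.0, 0.023], [-1.0, -0.001, -0.004]]
contact_force: [0.6, -0.2, -0.8]
opening: 0.0205
clock: 24.15
ee_pos: [0.4357, -0.2429, 0.1368]
tcp_rot: [[0.001, -0.028, 1.0], [0.0, 1.0, 0.028], [-1.0, 0.0, 0.001]]
contact_force: [-0.0, 0.3, -0.3]
opening: 0.02
[ 0.43585845 -0.24331036  0.13714877] 0.02037097758411677 [[ 0.002 -0.027  1.   ]
 [-0.     1.     0.027]
 [-1.    -0.     0.002]]
```

View pics/w9.png

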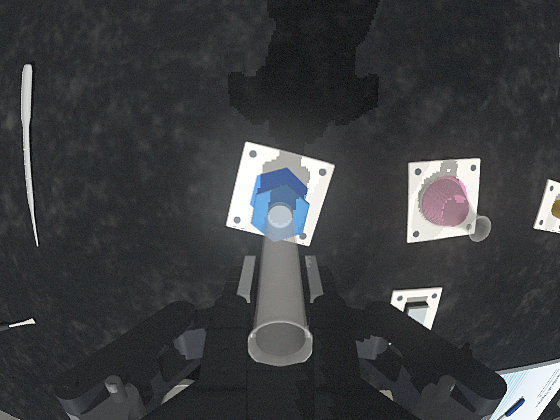

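Run:
```python
from h import *
c=cam("wrist")
print(hit(c,(279.5,195),.004),hit(c,(280,212),.043), hit(c,(444,201),.005),hit(c,(443,203),.004),status.read_state()["ee_pos"])
```

```text
[ 0.43494319 -0.244056  ] [ 0.43740504 -0.24356494] [ 0.43505301 -0.08457169] [ 0.43740769 -0.08474736] [ 0.43583955 -0.24355842  0.13725391]
```

```bash
python3 -m jog '[{"dp":[1.5,0,-0.1],"dr":[0,0,0],"claw":1},{"dp":[2.8,0,-0.1],"dr":[0,0,0],"claw":1},{"dp":[3.3,0,-0.1],"dr":[0,0,0],"claw":1},{"dp":[3.5,0,-0.1],"dr":[0,0,0],"claw":1},{"dp":[3.5,0,-0.1],"dr":[0,0,0],"claw":1},{"dp":[3.5,0,-0.1],"dr":[0,0,0],"claw":0.4},{"dp":[3.5,0,-0.1],"dr":[0,0,0],"claw":0.1},{"dp":[3.5,0,-0.1],"dr":[0,0,0],"claw":-0.3},{"dp":[3.5,0,-0.1],"dr":[0,0,0],"claw":-0.6},{"dp":[3.5,0,-0.1],"dr":[0,0,0],"claw":-0.6}]'
python3 -m jog '[{"dp":[-3,0,0],"dr":[0,0,0],"claw":-0.6},{"dp":[-7,0,0],"dr":[0,0,0],"claw":-0.6},{"dp":[-11,0,0],"dr":[0,0,0],"claw":-0.6},{"dp":[-15,0,0],"dr":[0,0,0],"claw":-1},{"dp":[-17,0,0],"dr":[0,0,0],"claw":-1},{"dp":[-17,6,0],"dr":[0,0,0],"claw":-1},{"dp":[-17,10,0],"dr":[0,0,0],"claw":-1},{"dp":[-17,10,0],"dr":[0,0,0],"claw":-1},{"dp":[-17,10,0],"dr":[0,0,0],"claw":-1},{"dp":[-17,10,0],"dr":[0,0,0],"claw":-1}]'
python3 - <<'E'
from h import *
c=cam("wrist"); save(c,"w10.png"); s=status.read_state();print(s["ee_pos"],s["opening"])
Z=dict(cylinder_pad=.004,flask_pad=.004,weight_pad=.004,block_pad=.004,block=.018,weight=.02,flask=.02,cylinder=.01)
for t,z in Z.items():
    for d in nets.trace(t,c)[:1]: print(t,d["conf"],d["uv"],hit(c,d["uv"],z),rect(pts(c,d["pixels"],z)))
b=cam("side"); save(b,"side1.png")
a=cv2.imread("pics/side1.png")[110:350,170:410]; cv2.imwrite("pics/s3.png",cv2.resize(a,(600,600),interpolation=cv2.INTER_CUBIC))
E
```

```text
clock: 25.5
ee_pos: [0.434, -0.2438, 0.1013]
tcp_rot: [[0.0, -0.026, 1.0], [-0.0, 1.0, 0.026], [-1.0, -0.0, 0.0]]
contact_force: [-0.0, -0.1, 0.0]
opening: 0.0687
clock: 26.75
ee_pos: [0.4313, -0.1452, 0.2712]
tcp_rot: [[-0.0, -0.024, 1.0], [-0.0, 1.0, 0.024], [-1.0, -0.0, -0.0]]
contact_force: [-0.5, 0.2, -0.3]
opening: 0.0853
[ 0.43131022 -0.14513923  0.27123895] 0.08538818134447929
cylinder_pad 0.98 [214.6, 158.7] [ 0.42131297 -0.23021162] (array([ 435. , -244.1]), array([80.7, 81.4]), 77.7)
flask_pad 0.61 [342.0, 160.7] [ 0.41999872 -0.06553255] (array([434.3, -83.1]), array([81.3, 80.6]), 7.5)
weight_pad 0.6 [441.5, 176.0] [0.43333488 0.08185872] (array([436.7,  86.8]), array([63.1, 59.9]), 82.8)
block_pad 0.66 [306.7, 262.0] [ 0.56626534 -0.10407269] (array([571.9, -91.3]), array([77.4, 62. ]), 1.0)
block 0.86 [315.7, 265.0] [ 0.5634921  -0.09275245] (array([566.6, -93.7]), array([49.7, 27.7]), 1.7)
weight 0.83 [445.6, 183.2] [0.4397943  0.08117667] (array([436.5,  86.1]), array([35.1, 21.8]), 66.6)
flask 0.68 [325.4, 170.7] [ 0.43082021 -0.08892983] (array([432.3, -90.2]), array([51.5, 48.4]), 71.4)
cylinder 0.65 [186.3, 184.4] [ 0.45461614 -0.26833115] (array([ 456.8, -271.2]), array([ 44.9, 113.5]), 38.3)
```

View pics/w10.png

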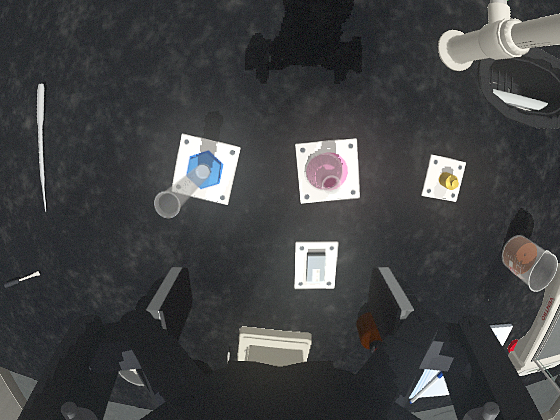

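View pics/s3.png

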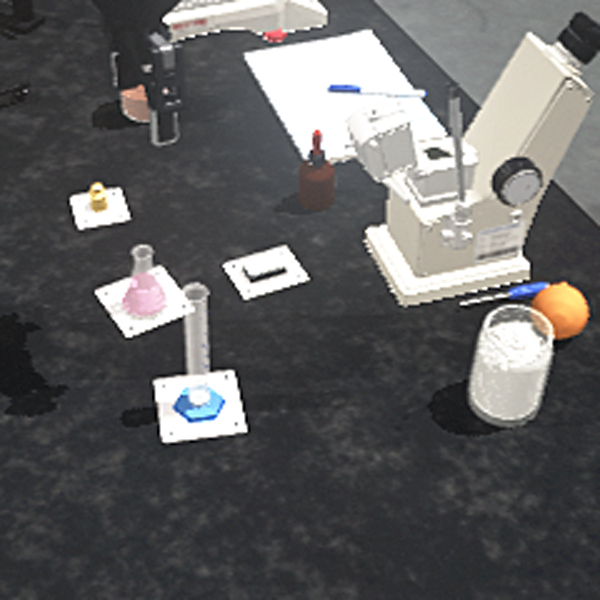

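```bash
python3 -c "
from rig import r
print(r.job_done())"
```

```text
the job is handed in; nothing more can be done
None
```

All four pieces of the kit are standing on their own pads and released, and I handed the job in at about 27 s of the 125 s allowed. No verdict was reported.

My last wrist and side pictures gave these distances from the marks, against the 12 mm limit:

| Thing | Result at the last check |
|---|---|
| Cylinder | upright on the hexagon, within about 3 mm from the measurement just before it was set down; its last network outline took in the leaning view of the tube and could not be used |
| Weight | within about 2 mm |
| Test piece | 3–5 mm off centre, in line with the rectangle to about 1° |
| Flask | upright, about 5 mm off centre towards the cylinder pad |

- **Flask:** two views agreed on its offset, and I left it because regrasping it was the bigger risk. The network's raw outline put it about 7 mm off, before I corrected for the flask's height.
- **Bystanders:** the dropping bottle looks unmoved in the final pictures. The beaker is partly hidden by the arm in the side view, but the gripper never went near it. I did not measure either one again.

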